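Set a spring rule on a length gauge and lock it

TASK

Pick up the green spring rule, hook the tab at the end of its blade over the far side of the gauge's upright steel edge plate, and back the case away against the spring until its heel rests gently against the aluminium stop block. Keep it there and press the case firmly but gently down on the gauge board so that the orange sole brake goes fully home and locks the blade, then let go and leave the rule standing there, hooked and with its heel at the stop. The brake must stay open until the heel is at the stop, the blade must never snap back, and the other things on the bench are to be left alone.

Things in the scene. Friction and masses are not known exactly. Their poses are not given: they have to be found in the camera images.
- rule_center (a point): Green pocket rule case, a rounded block 80 long x 36 wide x 52 mm high standing on its orange sole; this point is in its middle, a good place to grip across the 36 mm width. Frame: x along the case from the heel (back) to the nose where the blade comes out, z up. With the brake open the case's underside is 5 mm and this point 36 mm above the sole's underside, its top 57 mm; with the brake locked all three are 4 mm lower. About 0.28 kg in all.
- rule_heel (a point): Middle of the flat back face (heel) of the case, 40 mm behind rule_center and 16 mm lower. Same axes.
- hook_lip (a point): Hook tab at the outer end of the blade: a steel plate 20 mm wide, 3.2 mm thick, hanging down from the blade; this point is on its inner side (facing the case) at its lower lip. Blade in: 62 mm ahead of rule_center and 24 mm below it, thus 22 mm ahead of the nose and 12 mm above the underside of the open sole. The blade strip is 16 mm wide and its underside is 15 mm above the lip.
- sole (a point): Underside of the orange sole plate (72 x 30 mm) below the case. The sole is the brake: pushed up into the case by pressing the case down on a firm surface. Pressing with more than 28 N, or pushing the heel on the stop block with more than 20 N, harms the rule.
- blade (a joint): Draw of the blade out of the case in m, 0 (in) to 0.064 (end stop). A spring pulls it in: 3 N at 0, plus 0.03 N per mm. A snap is a retraction faster than 0.3 m/s.
- brake (a joint): Travel of the sole brake in m: 0 open (sole stands out), 0.004 locked (fully home). Takes about 7 N to push up, about 11 N at the end, more than the rule's own weight; it stays where it is left and cannot be pulled out again by the gripper. From about 0.0025 on it catches the blade wherever it was drawn to; the blade may slip back by up to 2 mm as the catch takes the load.
- edge_far (a point): Gauge: a fixed wooden board 210 x 80 x 14 mm on short feet, its top 40 mm above the bench, with a steel edge plate standing across it, 50 mm wide, 6 mm thick, its top 20 mm above the board's top. This point is the middle of the top edge of the plate's far face (the face that looks away from the stop block; the hook bears on it). Frame: x along the board from the stop block to the plate and on past it, z up. Past the plate the board goes on for 17 mm.
- stop_face (a point): Aluminium stop block fixed on the same board, 24 long x 46 wide x 30 mm high with a dark screw on top; this point is the middle of its face towards the edge plate, 15 mm above the board's top. Same axes as edge_far. The rule fits between: the heel comes to this face. Its distance to edge_far varies along the board between 132 and 157 mm; a rule with the blade in measures 102 mm from heel to hook.
- sandblaster: Fixed white blasting cabinet behind the middle of the bench, about 0.3 m high; origin under its centre. Its front stands 0.17 m nearer the robot than its origin and it is 0.44 m wide: carry the rule round in front of it.
- steel_beaker: Bystander: steel beaker 58 mm wide, 58 mm high; origin at its underside.
- bottle_1: Bystander: small pink bottle with a wooden cap, 31 mm wide, 79 mm high; origin at its underside.
- dapping_block: Bystander: steel cube of 36 mm; origin at its underside.
- alu_canister: Bystander: plain aluminium canister 63 mm wide, 78 mm high; origin at its underside.

How it is judged:
On the way, in this order (a step that is already met when the one before it is completed fails the run):
1. the hook bears on the far face of the edge plate and the blade is drawn at least 10 mm, brake open (x of hook_lip in the frame of edge_far between -0.003 and 0.0045 m and z of hook_lip in the frame of edge_far below -0.003 m and y of hook_lip in the frame of edge_far between -0.025 and 0.025 m and value of joint blade above 0.01 m and value of joint brake below 0.0015 m), for 0.1 s.
2. hooked, the heel touches the stop face, brake still open (x of hook_lip in the frame of edge_far between -0.003 and 0.0045 m and z of hook_lip in the frame of edge_far below -0.003 m and y of hook_lip in the frame of edge_far between -0.025 and 0.025 m and x of rule_heel in the frame of stop_face between -0.003 and 0.002 m and y of rule_heel in the frame of stop_face between -0.018 and 0.018 m and contact force between rule and stop_block above 0.5 N and value of joint brake below 0.0015 m), for 0.02 s.
3. the brake is locked with the heel at the stop (within 3 mm) (x of hook_lip in the frame of edge_far between -0.003 and 0.0045 m and z of hook_lip in the frame of edge_far below -0.003 m and y of hook_lip in the frame of edge_far between -0.025 and 0.025 m and x of rule_heel in the frame of stop_face between -0.003 and 0.003 m and y of rule_heel in the frame of stop_face between -0.018 and 0.018 m and value of joint brake above 0.0035 m), for 0.2 s.
At the end, for the whole second after the job is handed in: Rule released, at rest and upright on the board, in line with it (0.1 rad); brake in by over 3.5 of its 4 mm; hook lip at least 3 mm below the edge plate's top and within 4.5 mm of its far face; heel within 4.5 mm of the stop face, blade drawn over 24 mm (x of hook_lip in the frame of edge_far between -0.003 and 0.0045 m and z of hook_lip in the frame of edge_far below -0.003 m and y of hook_lip in the frame of edge_far between -0.025 and 0.025 m and x of rule_heel in the frame of stop_face between -0.003 and 0.0045 m and y of rule_heel in the frame of stop_face between -0.018 and 0.018 m and value of joint brake above 0.0035 m and value of joint blade above 0.024 m and angle between rule_center's own z axis and vertical below 0.08 rad and angle between the x axis of rule_center and the x axis of edge_far, either way round below 0.1 rad and z of sole in the frame of edge_far below -0.0175 m and linear speed of rule below 0.01 m/s); the robot touches nothing.
It fails at once if the rule is pushed against the stop block with more than 20 N (contact force between rule and stop_block above 20 N).
It fails at once if the rule is pressed on the gauge with more than 28 N (contact force between rule and gauge above 28 N).
It fails at once if the blade snaps back faster than 0.3 m/s (velocity of joint blade below -0.3 m/s).
It fails at once if a bystander is moved by more than 20 mm (distance of any of steel_beaker, bottle_1, dapping_block, alu_canister from where it was at the start of the episode above 0.02 m).
It also fails if it takes over 45 s, if anything falls off the work surface, if the arm or the gripper's body presses on something with over 40 N, if the wrist force passes 120 N, or if a joint passes its speed limit or range.

ROBOT

A 6-joint arm with a two-finger parallel gripper is mounted at the origin on a cart in front of the work surface, level with it; the furniture and walls round the work are solid. World frame = base frame: x ahead of the robot, y to its left, z up, the work surface at z = 0. Lengths are in m, angles in rad, forces in N, time in s.
With the tool pointing down it reaches from about 0.325 to 0.775 m from the base axis. Payload 5.5 kg.
Tool frame: the origin (TCP) lies between the finger pads; the fingertips stand 19 mm ahead of it and the grasp point (between the pads) is the TCP; y points along the fingers, x is the direction in which the jaws open and shut, and the axes are right-handed (so a half turn about y gives the same grasp; the last joint's range is limited). The gripper opens to 88 mm and grips with 3 to 60 N. Pads are 20 mm wide; open, the fingers measure 115 mm over their backs; the gripper's body (75 mm by 178 mm) begins 61 mm behind the grasp point.
Start: joints at [1.054, 0.091, 1.231, -0, 1.82, -0.057], TCP at [0.266, 0.538, 0.242] pointing down, gripper open.
Joint ranges: [-2.87, 2.87], [-0.86, 2.18], [0.17, 2.46], [-1.51, 4.65], [0.06, 2.69], [-2.65, 2.65]. Speed limits (rad/s): [2.57, 2.57, 3.01, 3.14, 3.14, 3.14].

INTERFACE

Orientations are given as a unit quaternion [w, x, y, z].
In Python, from station import bot gives the robot as it stands.
- The arm moves only by the shell command python3 -m handwheel 'ROWS' [FORCE]. ROWS is JSON, a list of rows, each an object with "dp": the shift along the tool's x, y, z in m, a list of three; "twist": the turn, a rotation vector about the tool's x, y, z in degrees, a list of three; "jaw": the opening, from -1 (shut) to 1 (fully open). In form: [{"dp": [dx, dy, dz], "twist": [wx, wy, wz], "jaw": jaw}, ...]. A call has 1 to 5 rows; each row shifts and turns the commanded pose from where the row before left it, along the tool's axes as they then stand; what a row does not reach is not made up. A row lasts 1/12 s, in which the tool goes at most 41.7 mm and 7.16 degrees, less where a joint would pass 70% of its speed; a pose out of reach is approached as far as the arm can. A call with a gripper value outside its range is refused whole. The fingers move at their own pace and stop on an object; FORCE is the grip in N (left out, the last holds). Time passes only in rows, so rows that do not move let the fingers close. It gives the time, the measured TCP pose, the force and the opening at its end, in the units of the state.
- bot.observe(): the state, without advancing time (a new reading comes with each control period).
- bot.camera(name): name is "side" or "top" or "wrist"; returns the picture (480x640x3 uint8, red, green, blue); there is no depth.
- bot.camera_model(name): a dict with "mtx" (3x3 intrinsics, pixels), "pose" (4x4, takes a point from camera to world coordinates). Camera axes: x right, y up, looking along -z (the intrinsics and any distortion apply to the point x, -y, -z); pixel columns grow to the right and rows downward; lengths in m; the calibration is good to about 2 mm. The wrist camera is an equidistant fisheye: a pixel r from the principal point sees the ray r / f radians off the axis. A picture is of the moment at which its call begins: read the wrist's pose just before it. camera_model takes no time and is no camera call; for the wrist camera it gives the pose at the moment of the call.
- bot.sign_off(): hands the job in, once; it reports no verdict.
The state is a dict: "time": time; "qpos": joint angles; "dq": joint speeds; "joint_torque": joint torques, N m; "ee_pos": TCP position; "orientation": TCP orientation; "force": force on the tool from outside, world axes, zero at the start; "moment": the same for the moment, N m; "grip_width": finger opening in m.
Only numpy, scipy, OpenCV 4.12 (cv2) and the standard library are available. Lean on these libraries where they do the work, as an engineer would, in place of code of your own. Each camera call takes 0.05 s, during which the arm holds its last target.

## Working session

There is one attempt and no reset: what is moved stays moved. The work goes in short steps, Python scripts to look and compute and a shell command to move; the robot and the scene stay as the last step left them, time stands still between calls to the robot, and variables do not carry over. Pictures are saved under pics/ and viewed, and the job is handed in when it is done.

```bash
ls; mkdir -p pics
python3 - <<'E'
from station import bot
import cv2,numpy as np
np.set_printoptions(precision=4,suppress=True)
print(bot.observe())
for n in ["side","top","wrist"]:
    m=bot.camera_model(n); print(n,m)
    cv2.imwrite(f"pics/{n}0.png",bot.camera(n)[:,:,::-1])
E
```

```text
pics
{'time': 0.0, 'qpos': array([ 1.0543,  0.0919,  1.2319, -0.    ,  1.8198, -0.0567]), 'dq': array([ 0.0007,  0.0005, -0.0013, -0.    , -0.    ,  0.0001]), 'joint_torque': array([ -0.0005, -44.6452, -40.6432,   0.0696,   0.0297,  -0.0002]), 'ee_pos': array([0.2661, 0.5375, 0.2405]), 'orientation': array([-0.6005,  0.6011,  0.3723, -0.3735]), 'force': array([-0.111 ,  0.2238,  0.2951]), 'moment': array([ 0.0117, -0.011 , -0.0532]), 'grip_width': 0.0879342041635284}
side {'mtx': array([[446.5573,   0.    , 316.5605],
       [  0.    , 446.5573, 238.2363],
       [  0.    ,   0.    ,   1.    ]]), 'pose': array([[-0.9905, -0.0803,  0.1115,  0.6421],
       [ 0.1374, -0.5774,  0.8048,  0.8801],
       [-0.0003,  0.8125,  0.583 ,  0.7018],
       [ 0.    ,  0.    ,  0.    ,  1.    ]])}
top {'mtx': array([[593.9522,   0.    , 319.6928],
       [  0.    , 593.9522, 234.2356],
       [  0.    ,   0.    ,   1.    ]]), 'pose': array([[-0.5103,  0.8121, -0.2832,  0.1407],
       [-0.86  , -0.4826,  0.1659,  0.2177],
       [-0.0019,  0.3282,  0.9446,  1.2981],
       [ 0.    ,  0.    ,  0.    ,  1.    ]])}
wrist {'mtx': array([[371.6483,   0.    , 324.424 ],
       [  0.    , 371.6483, 245.1977],
       [  0.    ,   0.    ,   1.    ]]), 'pose': array([[ 0.4433, -0.8648, -0.2359,  0.2015],
       [ 0.8964,  0.4269,  0.1194,  0.568 ],
       [-0.0025, -0.2644,  0.9644,  0.3835],
       [ 0.    ,  0.    ,  0.    ,  1.    ]])}
```

View pics/side0.png

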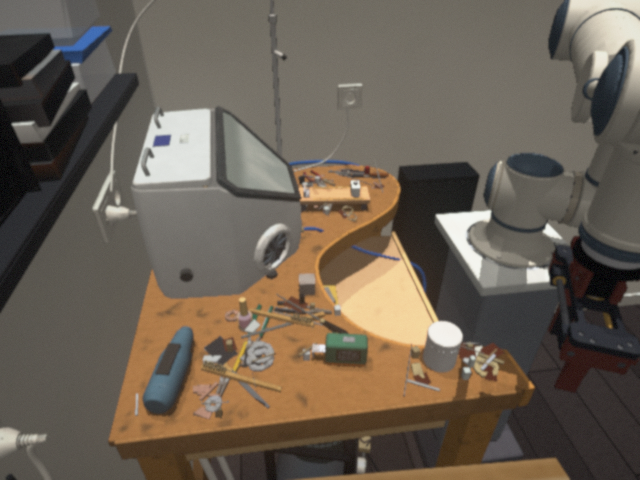

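View pics/top0.png

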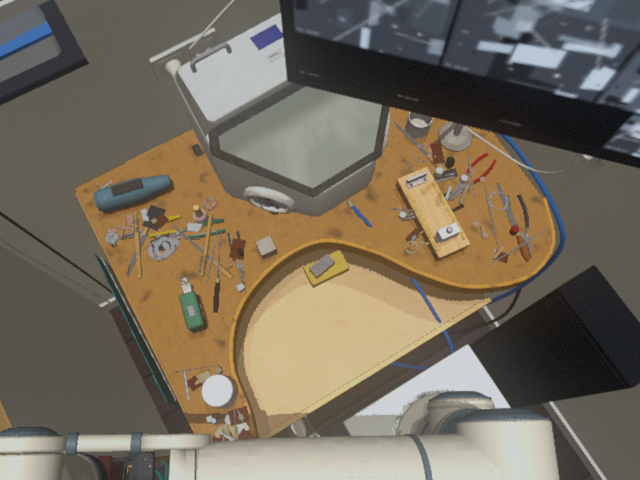

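View pics/wrist0.png

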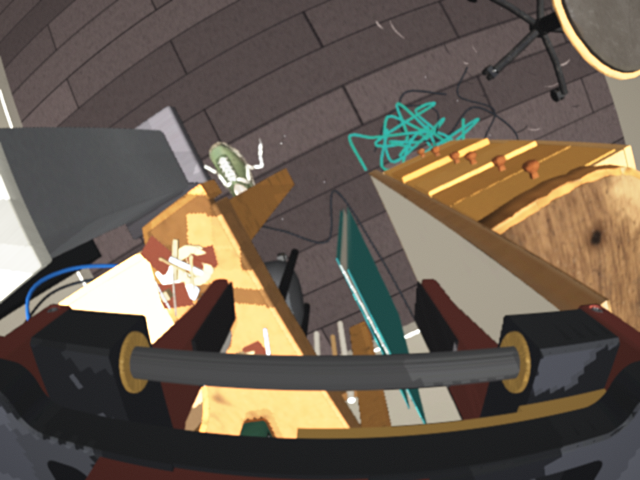

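Side view: green rule near (346,348), blade to the left (317,350). Top view: rule at (191,310), hook end upwards (185,285); gauge at (432,213), plate near (418,180), stop block at (448,232). I'll zoom in.

Run:
```python
import cv2,numpy as np
t=cv2.imread("pics/top0.png");s=cv2.imread("pics/side0.png")
a=cv2.resize(t[265:345,150:230],(640,640),interpolation=cv2.INTER_CUBIC)[:600]
cv2.imwrite("pics/a.png",cv2.resize(t[270:340,150:240],None,fx=8,fy=8,interpolation=cv2.INTER_CUBIC))
cv2.imwrite("pics/b.png",cv2.resize(t[155:265,385:485],None,fx=5.4,fy=5.4,interpolation=cv2.INTER_CUBIC))
cv2.imwrite("pics/c.png",cv2.resize(s[320:375,290:380],None,fx=8,fy=8,interpolation=cv2.INTER_CUBIC))
cv2.imwrite("pics/d.png",cv2.resize(s[165:225,290:390],None,fx=8,fy=8,interpolation=cv2.INTER_CUBIC))
```

```text
(no output)
```

View pics/a.png

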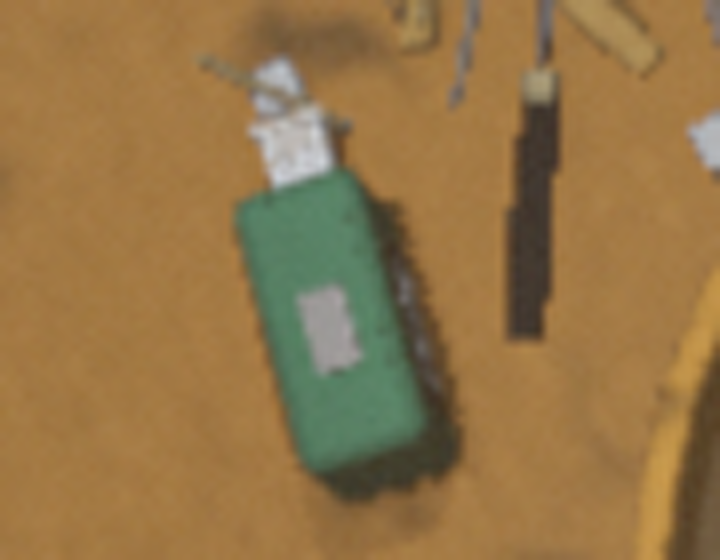

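View pics/b.png

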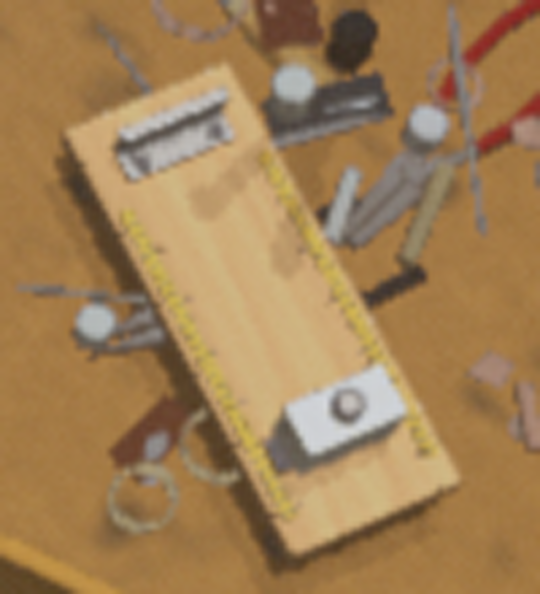

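View pics/c.png

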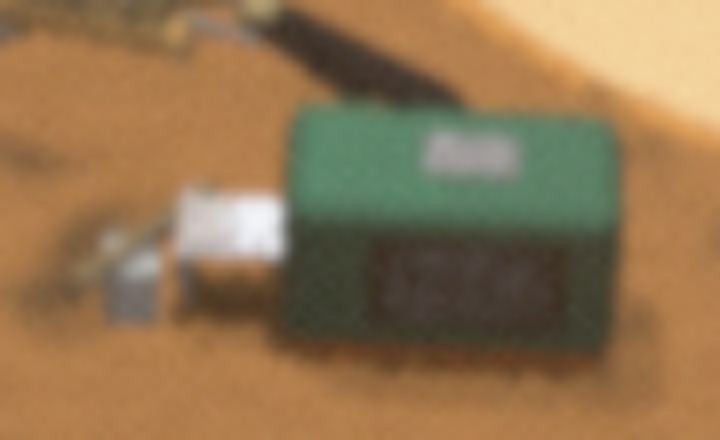

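View pics/d.png

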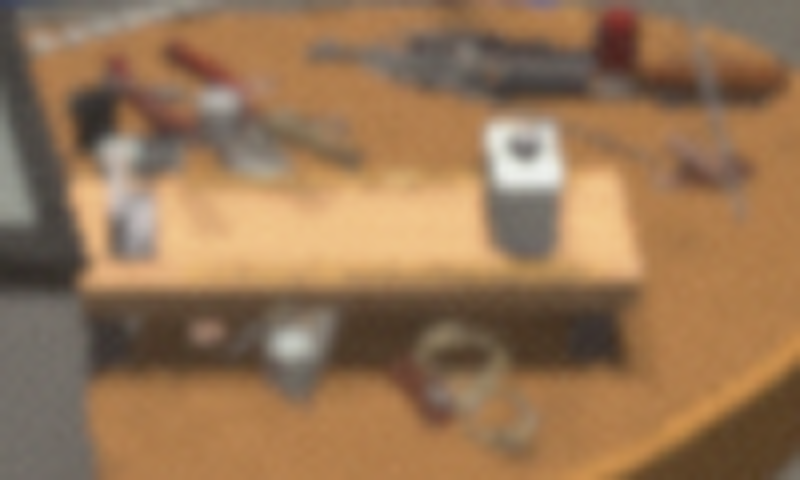

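```bash
cat > h.py <<'E'
from station import bot
import cv2,numpy as np
np.set_printoptions(precision=4,suppress=True)
def ray(m,px):
    K=np.array(m["mtx"]);P=np.array(m["pose"]);px=np.atleast_2d(np.array(px,float))
    x=(px[:,0]-K[0,2])/K[0,0];y=(px[:,1]-K[1,2])/K[1,1]
    if m.get("fish"):
        r=np.hypot(x,y)+1e-12;d=np.stack([np.sin(r)*x/r,-np.sin(r)*y/r,-np.cos(r)],1)
    else: d=np.stack([x,-y,-np.ones_like(x)],1)
    return P[:3,3],d@P[:3,:3].T
def onz(m,px,z):
    o,d=ray(m,px); return o+d*((z-o[2])/d[:,2])[:,None]
def proj(m,X):
    K=np.array(m["mtx"]);P=np.array(m["pose"]);c=(np.atleast_2d(X)-P[:3,3])@P[:3,:3]
    v=np.stack([c[:,0],-c[:,1],-c[:,2]],1)
    if m.get("fish"):
        r=np.hypot(v[:,0],v[:,1])+1e-12;th=np.arctan2(r,v[:,2]);v=np.stack([v[:,0]/r*th,v[:,1]/r*th],1)
    else: v=v[:,:2]/v[:,2:]
    return v*K[0,0]+K[:2,2]
def cam(n):
    m=dict(bot.camera_model(n))
    if n=="wrist": m["fish"]=True
    return m
def tri(ma,pa,mb,pb):
    oa,da=ray(ma,pa);ob,db=ray(mb,pb);da=da[0];db=db[0]
    s=np.linalg.lstsq(np.stack([da,-db],1),ob-oa,rcond=None)[0]
    p=oa+da*s[0];q=ob+db*s[1];return (p+q)/2,np.linalg.norm(p-q)
def R(q):
    from scipy.spatial.transform import Rotation as Ro
    return Ro.from_quat([q[1],q[2],q[3],q[0]]).as_matrix()
E
python3 - <<'E'
from h import *
t=cam("top");s=cam("side")
ca=np.array([(240,210),(350,170),(425,430),(310,470),(329,330)])/8+[150,270]
print("rule",onz(t,ca,.057))
print("rule side label",onz(s,np.array([[472,157]])/8+[290,320],.057))
print(tri(t,ca[4],s,np.array([[472,157]])/8+[290,320]))
cb=np.array([(66,132),(228,65),(460,485),(295,555)])/5.4+[385,155]
print("board",onz(t,cb,.04))
print("plate top",onz(t,np.array([(118,133),(228,93)])/5.4+[385,155],.06))
print("stop top",onz(t,np.array([(285,405),(380,365),(408,408),(310,455)])/5.4+[385,155],.07))
im=cv2.imread("pics/top0.png");hsv=cv2.cvtColor(im,cv2.COLOR_BGR2HSV)
g=cv2.inRange(hsv,(60,60,60),(90,255,255));
n,l,st,c=cv2.connectedComponentsWithStats(g)
for i in range(1,n):
    if st[i,4]>50: print(st[i],c[i],cv2.minAreaRect(np.argwhere(l==i)[:,::-1].astype(np.float32)))
print(R(bot.observe()["orientation"]))
E
```

```text
rule [[0.5445 0.3278 0.057 ]
 [0.5393 0.2976 0.057 ]
 [0.4666 0.3122 0.057 ]
 [0.4725 0.3429 0.057 ]
 [0.5033 0.3219 0.057 ]]
rule side label [[0.5033 0.3225 0.057 ]]
(array([0.5033, 0.322 , 0.0565]), np.float64(0.000304519548938597))
board [[ 0.5416 -0.2261  0.04  ]
 [ 0.5324 -0.3036  0.04  ]
 [ 0.3251 -0.2786  0.04  ]
 [ 0.335  -0.203   0.04  ]]
plate top [[ 0.5236 -0.2377  0.06  ]
 [ 0.5153 -0.2879  0.06  ]]
stop top [[ 0.385  -0.2256  0.07  ]
 [ 0.3795 -0.2687  0.07  ]
 [ 0.3584 -0.2678  0.07  ]
 [ 0.3621 -0.2222  0.07  ]]
[106 279  26  50  83] [118.1928 302.6867] ((118.30001068115234, 303.60003662109375), (55.007266998291016, 1.7888545989990234), 63.43495178222656)
[180 292  23  36 433] [190.8014 309.2286] ((190.83847045898438, 309.40771484375), (34.205257415771484, 15.085394859313965), 74.74488067626953)
[131 330  36  72 128] [148.8438 365.3984] ((148.9214630126953, 365.2939453125), (79.15764617919922, 2.076266288757324), 63.94650650024414)
[161 461   7  19  59] [165.2712 469.322 ] ((165.19798278808594, 469.7886047363281), (18.42124366760254, 5.561130046844482), 79.99201965332031)
[[ 0.4437 -0.0008 -0.8962]
 [ 0.8962 -0.0014  0.4437]
 [-0.0016 -1.      0.0001]]
```

```bash
python3 -m handwheel '[{"dp":[-0.0088,0.006,-0.031],"twist":[0,0,0],"jaw":1},{"dp":[-0.0088,0.006,-0.031],"twist":[0,0,0],"jaw":1},{"dp":[-0.0088,0.006,-0.031],"twist":[0,0,0],"jaw":1},{"dp":[-0.0088,0.006,-0.031],"twist":[0,0,0],"jaw":1},{"dp":[-0.0088,0.006,-0.031],"twist":[0,0,0],"jaw":1}]'
python3 -m handwheel '[{"dp":[-0.0088,0.006,-0.031],"twist":[0,0,0],"jaw":1},{"dp":[-0.0088,0.006,-0.031],"twist":[0,0,0],"jaw":1},{"dp":[-0.0088,0.006,-0.031],"twist":[0,0,0],"jaw":1},{"dp":[-0.0088,0.006,-0.031],"twist":[0,0,0],"jaw":1},{"dp":[-0.0088,0.006,-0.031],"twist":[0,0,0],"jaw":1}]'
python3 -m handwheel '[{"dp":[0,0,0],"twist":[0,-5,0],"jaw":1},{"dp":[0,0,0],"twist":[0,-5,0],"jaw":1},{"dp":[0,0,0],"twist":[0,-5,0],"jaw":1},{"dp":[0,0,0],"twist":[0,0,0],"jaw":1}]'
python3 - <<'E'
from h import *
o=bot.observe();print(o["time"],o["ee_pos"],o["force"],R(o["orientation"]))
m=cam("wrist");im=bot.camera("wrist");cv2.imwrite("pics/w1.png",im[:,:,::-1])
print(proj(m,o["ee_pos"]),m["pose"])
E
```

```text
time: 0.57
ee_pos: [0.3864, 0.4283, 0.211]
orientation: [-0.601, 0.601, 0.373, -0.373]
force: [-0.3, 0.2, 0.3]
grip_width: 0.088
time: 0.98
ee_pos: [0.5059, 0.32, 0.181]
orientation: [0.601, -0.601, -0.373, 0.373]
force: [0.5, 0.2, -0.6]
grip_width: 0.0876
time: 1.32
ee_pos: [0.5051, 0.3209, 0.1811]
orientation: [0.546, -0.546, -0.448, 0.449]
force: [-0.2, 0.9, -0.3]
grip_width: 0.0873
1.3167 [0.5051 0.3209 0.1811] [-0.2499  0.8988 -0.2845] [[ 0.1943 -0.0009 -0.9809]
 [ 0.9809 -0.0005  0.1943]
 [-0.0007 -1.      0.0008]]
[[328.6444 319.1549]] [[ 0.1939 -0.9464 -0.2582  0.4343]
 [ 0.981   0.1866  0.0525  0.3332]
 [-0.0015 -0.2635  0.9647  0.3239]
 [ 0.      0.      0.      1.    ]]
```

View pics/w1.png

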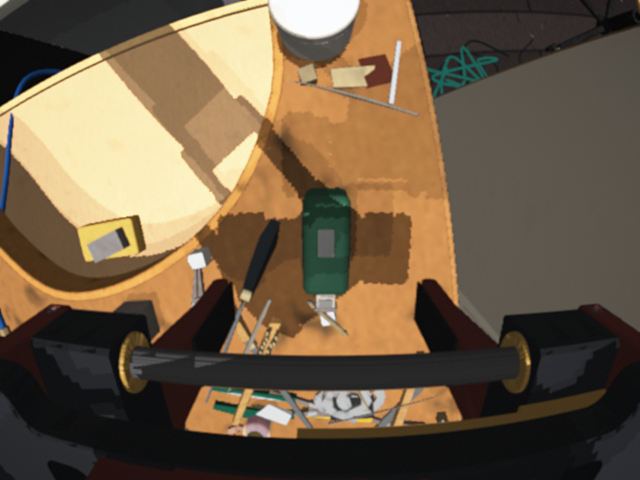

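Wrist picture: rule case spans columns 302–350, rows 188–294, label at (326,243), hook at (325,310), pointing away from robot (image down).

Run:
```python
from h import *
m=cam("wrist");im=cv2.imread("pics/w1.png")
cv2.imwrite("pics/w1c.png",cv2.resize(im[180:330,250:400],None,fx=4,fy=4,interpolation=cv2.INTER_CUBIC))
hsv=cv2.cvtColor(im,cv2.COLOR_BGR2HSV)
g=cv2.inRange(hsv,(60,60,20),(95,255,255));g[:180]=0;g[300:]=0;g[:,:290]=0;g[:,360:]=0
n,l,st,c=cv2.connectedComponentsWithStats(g);i=1+np.argmax(st[1:,4]);print(st[i],c[i])
pts=np.argwhere(l==i)[:,::-1].astype(float)
W=onz(m,pts,.057)[:,:2];print(cv2.minAreaRect((W*1000).astype(np.float32)))
u,s,v=np.linalg.svd(W-W.mean(0),full_matrices=False);print(W.mean(0),np.degrees(np.arctan2(*v[0][::-1])))
print("label",onz(m,[[326,243]],.057), "hook",onz(m,[[325,301],[325,322]],.027))
```

```text
[ 303  189   47  105 4173] [325.6825 240.8411]
((504.2847900390625, 320.3542785644531), (34.183841705322266, 80.81551361083984), 77.7421646118164)
[0.5032 0.3204] -11.925376639486164
label [[0.5043 0.3204 0.057 ]] hook [[0.5633 0.3078 0.027 ]
 [0.5835 0.3037 0.027 ]]
```

View pics/w1c.png

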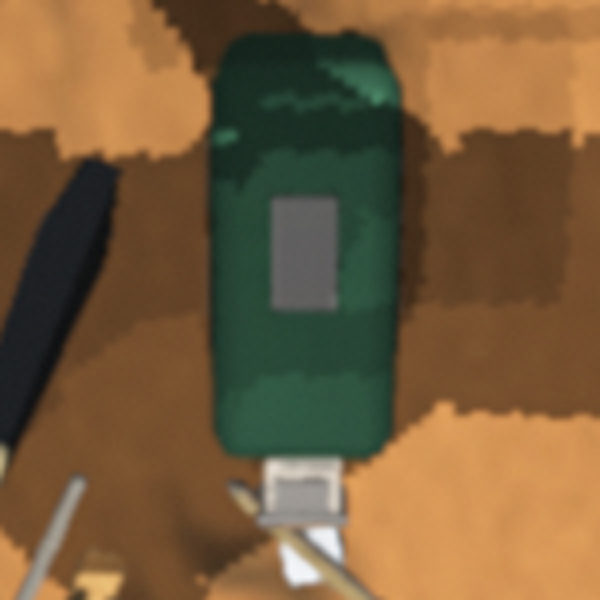

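```bash
python3 -m handwheel '[{"dp":[0,0.035,0],"twist":[0,0.7,0],"jaw":1},{"dp":[0,0.035,0],"twist":[0,0,0],"jaw":1},{"dp":[0,0.035,0],"twist":[0,0,0],"jaw":1},{"dp":[0,0.03,0],"twist":[0,0,0],"jaw":1},{"dp":[0,0.01,0],"twist":[0,0,0],"jaw":1}]' 45
python3 -m handwheel '[{"dp":[0,0,0],"twist":[0,0,0],"jaw":1},{"dp":[0,0,0],"twist":[0,0,0],"jaw":-0.5},{"dp":[0,0,0],"twist":[0,0,0],"jaw":-0.5},{"dp":[0,0,0],"twist":[0,0,0],"jaw":-0.5},{"dp":[0,0,0],"twist":[0,0,0],"jaw":-0.5}]' 45
python3 -m handwheel '[{"dp":[0,0,0],"twist":[0,0,0],"jaw":-0.5},{"dp":[0,0,0],"twist":[0,0,0],"jaw":-0.5},{"dp":[0,0,0],"twist":[0,0,0],"jaw":-0.5},{"dp":[0,0,0],"twist":[0,0,0],"jaw":-0.5}]' 45
python3 - <<'E'
from h import *
o=bot.observe();r=R(o["orientation"]);print(o["time"],o["ee_pos"],o["force"],o["grip_width"],np.degrees(np.arctan2(r[1,0],r[0,0])))
im=bot.camera("wrist");cv2.imwrite("pics/w2.png",im[:,:,::-1])
E
```

```text
time: 1.78
ee_pos: [0.5021, 0.3199, 0.0306]
orientation: [0.551, -0.55, -0.441, 0.447]
force: [0.3, -0.9, -0.3]
grip_width: 0.0879
time: 2.2
ee_pos: [0.5062, 0.3219, 0.0391]
orientation: [-0.55, 0.55, 0.446, -0.443]
force: [0.6, 0.0, 0.4]
grip_width: 0.0647
time: 2.53
ee_pos: [0.5051, 0.3213, 0.0368]
orientation: [-0.55, 0.55, 0.445, -0.445]
force: [-0.3, 0.2, -0.4]
grip_width: 0.0377
2.5333 [0.5051 0.3213 0.0368] [-0.306   0.2448 -0.3504] 0.03773754000778409 77.95086298682564
```

View pics/w2.png

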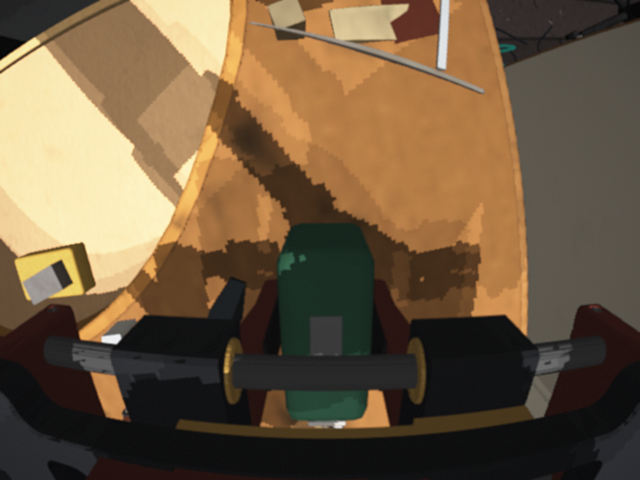

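Wrist picture: fingers are about to bear on the case at columns 280–372, rows 225–420; label (326,335) between them. Close fully and check the cabinet position.

```bash
python3 -m handwheel '[{"dp":[0,0,0],"twist":[0,0,0],"jaw":-0.5},{"dp":[0,0,0],"twist":[0,0,0],"jaw":-0.5},{"dp":[0,0,0],"twist":[0,0,0],"jaw":-0.5}]' 45
python3 - <<'E'
from h import *
s=cam("side");t=cam("top")
print(onz(s,[[160,290],[222,293],[240,285],[300,235]],0))
print(onz(t,[[222,185],[250,208],[320,215],[380,160]],0))
print(onz(t,[[315,193],[385,105],[213,140]],.3))
print("obj canister",onz(t,[[217,391]],.078),"beaker",onz(t,[[420,120]],.058),"lamp",onz(t,[[455,137]],0.0))
E
```

```text
time: 2.83
ee_pos: [0.5051, 0.3213, 0.0367]
orientation: [0.55, -0.55, -0.445, 0.445]
force: [0.1, 0.8, 1.3]
grip_width: 0.0359
[[ 0.8961  0.0654 -0.    ]
 [ 0.7532  0.0956  0.    ]
 [ 0.7122  0.0734  0.    ]
 [ 0.5505 -0.1098 -0.    ]]
[[ 0.7556  0.1265  0.    ]
 [ 0.6696  0.0973  0.    ]
 [ 0.5704 -0.0352  0.    ]
 [ 0.6187 -0.2326  0.    ]]
[[ 0.5127  0.0092  0.3   ]
 [ 0.6021 -0.1999  0.3   ]
 [ 0.7041  0.1193  0.3   ]]
obj canister [[0.3266 0.3481 0.078 ]] beaker [[ 0.6373 -0.3503  0.058 ]] lamp [[ 0.5774 -0.4242  0.    ]]
```

Run:
```python
import cv2
t=cv2.imread("pics/top0.png")
cv2.imwrite("pics/e.png",cv2.resize(t[90:250,300:500],None,fx=3.7,fy=3.7,interpolation=cv2.INTER_CUBIC))
```

```text
(no output)
```

View pics/e.png

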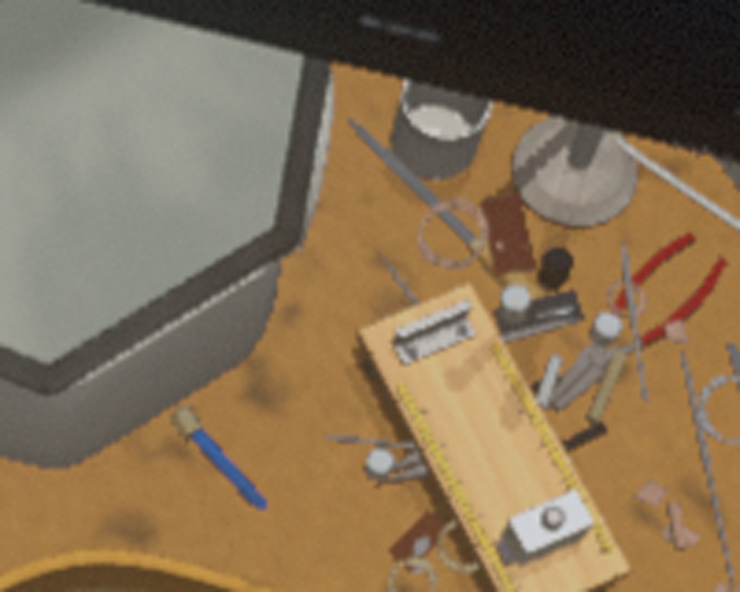

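Lift, turn to the gauge's line, and carry in front of the cabinet (its front is near x ≈ 0.51 at y ≈ 0).

```bash
python3 -m handwheel '[{"dp":[0,-0.015,0],"twist":[0,0,0],"jaw":-0.5},{"dp":[0,-0.03,0],"twist":[0,0,0],"jaw":-0.5},{"dp":[0,-0.035,0],"twist":[0,0,0],"jaw":-0.5},{"dp":[0,-0.035,0],"twist":[0,-2.7,0],"jaw":-0.5},{"dp":[0,-0.02,0],"twist":[0,-2.7,0],"jaw":-0.5}]'
python3 -m handwheel '[{"dp":[-0.02,0,0.018],"twist":[0,0,0],"jaw":-0.5},{"dp":[-0.028,0,0.025],"twist":[0,0,0],"jaw":-0.5},{"dp":[-0.03,0,0.026],"twist":[0,0,0],"jaw":-0.5},{"dp":[-0.03,0,0.026],"twist":[0,0,0],"jaw":-0.5},{"dp":[-0.028,0,0.025],"twist":[0,0,0],"jaw":-0.5}]'
python3 - <<'E'
from h import *
o=bot.observe();r=R(o["orientation"]);print(o["time"],o["ee_pos"],o["force"],o["grip_width"],np.degrees(np.arctan2(r[1,0],r[0,0])))
im=bot.camera("side");cv2.imwrite("pics/s3.png",im[:,:,::-1])
E
```

```text
time: 3.25
ee_pos: [0.5055, 0.3215, 0.1752]
orientation: [-0.527, 0.528, 0.472, -0.47]
force: [0.4, -0.5, -3.1]
grip_width: 0.036
time: 3.67
ee_pos: [0.3682, 0.1987, 0.1702]
orientation: [0.528, -0.528, -0.469, 0.471]
force: [0.3, -1.1, -2.2]
grip_width: 0.0358
3.6667 [0.3682 0.1987 0.1702] [ 0.2513 -1.1267 -2.2058] 0.03577939078739584 83.36524504172375
```

View pics/s3.png

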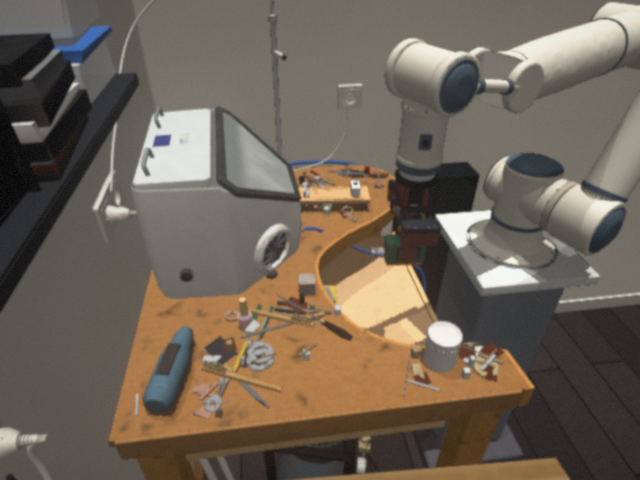

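The side view shows the rule held in the gripper at (392,248), clear of the cabinet. Continuing to the gauge side.

```bash
python3 -m handwheel '[{"dp":[-0.03,0,-0.0035],"twist":[0,0,0],"jaw":-0.5},{"dp":[-0.036,0,-0.0042],"twist":[0,0,0],"jaw":-0.5},{"dp":[-0.04,0,-0.0046],"twist":[0,0,0],"jaw":-0.5},{"dp":[-0.04,0,-0.0046],"twist":[0,0,0],"jaw":-0.5},{"dp":[-0.04,0,-0.0046],"twist":[0,0,0],"jaw":-0.5}]'
python3 -m handwheel '[{"dp":[-0.04,0,-0.0046],"twist":[0,0,0],"jaw":-0.5},{"dp":[-0.04,0,-0.0046],"twist":[0,0,0],"jaw":-0.5},{"dp":[-0.04,0,-0.0046],"twist":[0,0,0],"jaw":-0.5},{"dp":[-0.036,0,-0.0042],"twist":[0,0,0],"jaw":-0.5},{"dp":[-0.03,0,-0.0035],"twist":[0,0,0],"jaw":-0.5}]'
python3 -m handwheel '[{"dp":[-0.02,0,-0.0023],"twist":[0,0,0],"jaw":-0.5},{"dp":[0,0,0],"twist":[0,0,0],"jaw":-0.5},{"dp":[0,0,0],"twist":[0,0,0],"jaw":-0.5}]'
python3 - <<'E'
from h import *
o=bot.observe();r=R(o["orientation"]);print(o["time"],o["ee_pos"],o["force"],o["grip_width"],np.degrees(np.arctan2(r[1,0],r[0,0])))
m=cam("wrist");im=bot.camera("wrist");cv2.imwrite("pics/w4.png",im[:,:,::-1]);import pickle;pickle.dump(m,open("w4.pkl","wb"))
im=bot.camera("top");cv2.imwrite("pics/t4.png",im[:,:,::-1])
E
```

```text
time: 4.13
ee_pos: [0.3691, 0.0113, 0.171]
orientation: [0.528, -0.528, -0.47, 0.471]
force: [0.4, -0.7, -3.2]
grip_width: 0.0359
time: 4.55
ee_pos: [0.3687, -0.1769, 0.1708]
orientation: [0.529, -0.528, -0.469, 0.47]
force: [1.2, -0.1, -3.2]
grip_width: 0.0358
time: 4.8
ee_pos: [0.3691, -0.195, 0.1706]
orientation: [0.53, -0.528, -0.469, 0.47]
force: [-0.3, 1.0, -3.4]
grip_width: 0.0362
4.8 [ 0.3691 -0.195   0.1706] [-0.3112  0.9694 -3.3682] 0.03623371890605483 83.20787821489508
```

View pics/w4.png

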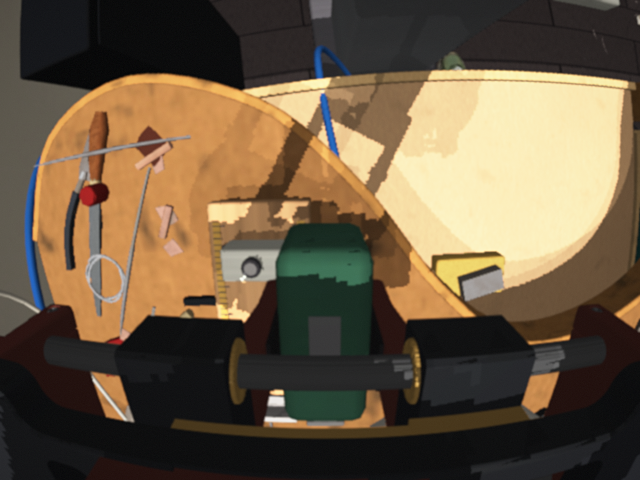

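View pics/t4.png

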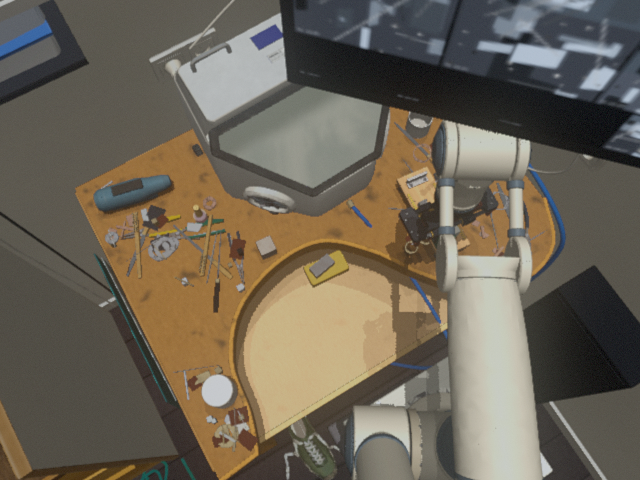

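Wrist view: stop block at left of rule, screw at (252,266), its plate-side edge around row 283; plate hidden under the gripper bar. Top view: arm over the gauge, nothing touched. From the first top view the far face centre ≈ (0.5205, −0.263), yaw −6.6°. Move above the hooking position.

```bash
python3 -m handwheel '[{"dp":[-0.01,0,-0.0211],"twist":[0,0,0],"jaw":-0.5},{"dp":[-0.0135,0,-0.0285],"twist":[0,0,0],"jaw":-0.5},{"dp":[-0.0135,0,-0.0285],"twist":[0,0,0],"jaw":-0.5},{"dp":[-0.009,0.015,-0.019],"twist":[0,0,0],"jaw":-0.5},{"dp":[-0.004,0.015,-0.0085],"twist":[0,0,0],"jaw":-0.5}]'
python3 -m handwheel '[{"dp":[0,0.01,0],"twist":[0,0,0],"jaw":-0.5},{"dp":[0,0,0],"twist":[0,0,0],"jaw":-0.5},{"dp":[0,0,0],"twist":[0,0,0],"jaw":-0.5}]'
python3 - <<'E'
from h import *
o=bot.observe();r=R(o["orientation"]);print(o["time"],o["ee_pos"],o["force"],o["grip_width"],np.degrees(np.arctan2(r[1,0],r[0,0])))
m=cam("wrist");im=bot.camera("wrist");cv2.imwrite("pics/w5.png",im[:,:,::-1]);import pickle;pickle.dump(m,open("w5.pkl","wb"))
im=bot.camera("side")[:,:,::-1];cv2.imwrite("pics/s5.png",im);cv2.imwrite("pics/s5c.png",cv2.resize(im[145:225,280:400],None,fx=6.5,fy=6.5,interpolation=cv2.INTER_CUBIC))
im=bot.camera("top")[:,:,::-1];cv2.imwrite("pics/t5.png",im);cv2.imwrite("pics/t5c.png",cv2.resize(im[155:265,385:485],None,fx=5.4,fy=5.4,interpolation=cv2.INTER_CUBIC))
E
```

```text
time: 5.32
ee_pos: [0.4715, -0.2562, 0.1419]
orientation: [-0.527, 0.528, 0.471, -0.47]
force: [-1.5, -0.1, -3.5]
grip_width: 0.0359
time: 5.57
ee_pos: [0.4683, -0.255, 0.1311]
orientation: [0.529, -0.527, -0.47, 0.471]
force: [-0.4, 0.3, -2.8]
grip_width: 0.0358
5.5667 [ 0.4683 -0.255   0.1311] [-0.3789  0.2612 -2.7738] 0.035833871712283145 83.44017494958707
```

View pics/w5.png

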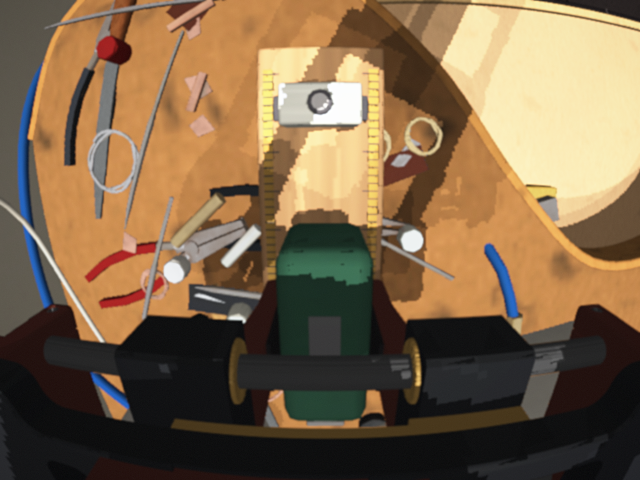

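View pics/s5c.png

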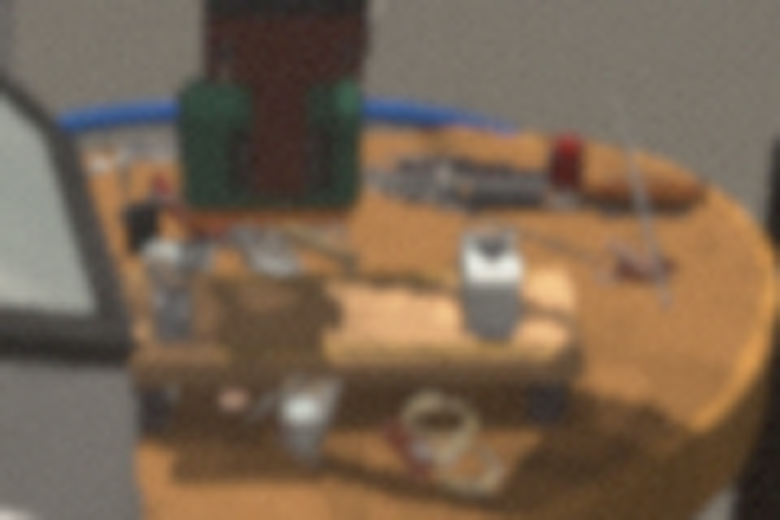

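View pics/t5c.png

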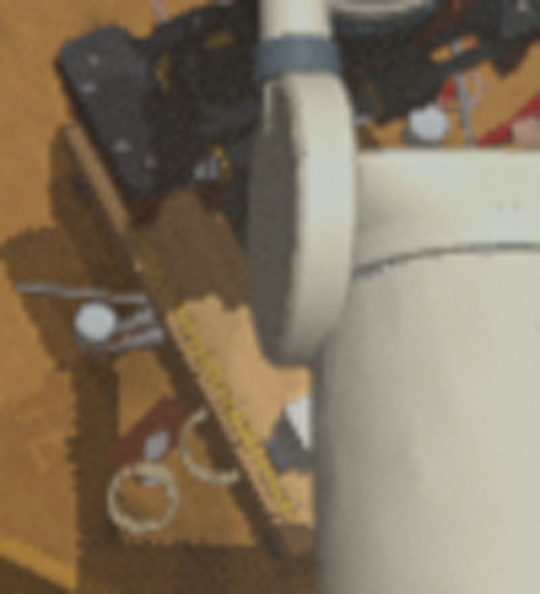

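Wrist view: gauge board (columns 259–383) parallel with the rule, stop block top (274–366, rows 82–127) with screw (320,101). Side crop: rule held over the board, its nose above the plate (plate at crop (170,290)).

Run:
```python
from h import *
import pickle
m=pickle.load(open("w5.pkl","rb"));im=cv2.imread("pics/w5.png")
cv2.imwrite("pics/w5c.png",cv2.resize(im[40:190,240:400],None,fx=4,fy=4,interpolation=cv2.INTER_CUBIC))
```

```text
(no output)
```

View pics/w5c.png

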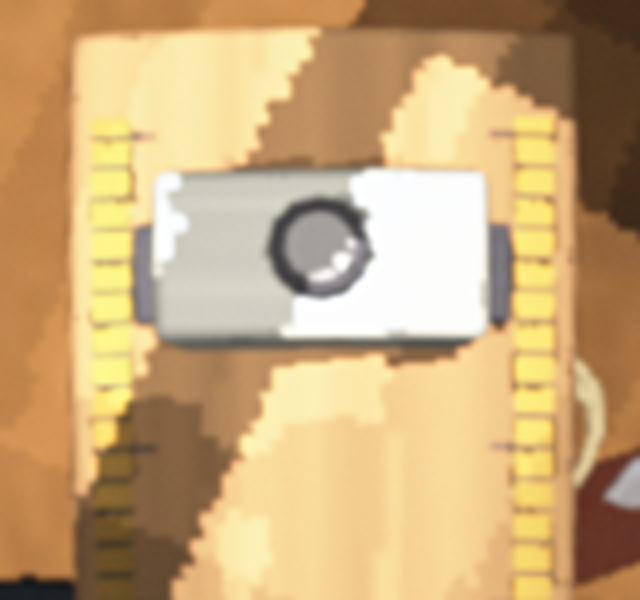

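Run:
```python
from h import *
import pickle
m=pickle.load(open("w5.pkl","rb"))
f=lambda p,z:onz(m,np.array(p,float)/4+[240,40],z)
st=f([(155,172),(487,170),(487,338),(157,340)],.07);print(st)
b=f([(72,33),(572,33),(75,500),(578,400)],.04);print(b)
fc=(st[2]+st[3])/2;a=np.array([np.cos(np.radians(-6.6)),np.sin(np.radians(-6.6)),0])
print("face",fc,"heights len",(np.linalg.norm(st[1]-st[2]),np.linalg.norm(st[0]-st[1])),np.degrees(np.arctan2(*(st[2]-st[3])[:2])))
e=(b[0]+b[1])/2;print("board end",e,"face along",(fc-e)@a)
far=e+a*(.210-.017);print("far pred",far,"gap",(far-fc)@a)
o=bot.observe();n=np.array([-a[1],a[0],0]);p=o["ee_pos"];print("tcp rel far along",(p-far)@a,"lat",(p-far)@n,"lat stop",(p-fc)@n, "heel gap",(p-fc)@a-.041)
```

```text
[[ 0.3585 -0.2691  0.07  ]
 [ 0.3635 -0.2244  0.07  ]
 [ 0.3868 -0.2271  0.07  ]
 [ 0.3819 -0.2716  0.07  ]]
[[ 0.3277 -0.2827  0.04  ]
 [ 0.3369 -0.2047  0.04  ]
 [ 0.403  -0.2911  0.04  ]
 [ 0.3964 -0.2107  0.04  ]]
face [ 0.3843 -0.2493  0.07  ] heights len (np.float64(0.023475164857384132), np.float64(0.044974836040521445)) 6.310250141853272
board end [ 0.3323 -0.2437  0.04  ] face along 0.05233676157476227
far pred [ 0.524  -0.2659  0.04  ] gap 0.14066323842523767
tcp rel far along -0.05582369193284749 lat 0.00344382905367828 lat stop 0.003023815592330357 heel gap 0.043839546492390184
```

```bash
python3 -m handwheel '[{"dp":[-0.003,0.01,-0.002],"twist":[0,0,0],"jaw":-0.5},{"dp":[0,0.015,0],"twist":[0,0,0],"jaw":-0.5},{"dp":[0,0.01,0],"twist":[0,0,0],"jaw":-0.5},{"dp":[0,0.004,0],"twist":[0,0,0],"jaw":-0.5},{"dp":[0,0,0],"twist":[0,0,0],"jaw":-0.5}]'
python3 -m handwheel '[{"dp":[0,0.003,0],"twist":[0,0,0],"jaw":-0.5},{"dp":[0,0.003,0],"twist":[0,0,0],"jaw":-0.5},{"dp":[0,0.002,0],"twist":[0,0,0],"jaw":-0.5},{"dp":[0,0.002,0],"twist":[0,0,0],"jaw":-0.5},{"dp":[0,0,0],"twist":[0,0,0],"jaw":-0.5}]'
python3 - <<'E'
from h import *
o=bot.observe();r=R(o["orientation"]);print(o["time"],o["ee_pos"],o["force"],o["grip_width"],np.degrees(np.arctan2(r[1,0],r[0,0])))
im=bot.camera("side")[:,:,::-1];cv2.imwrite("pics/s6.png",im);cv2.imwrite("pics/s6c.png",cv2.resize(im[145:225,280:400],None,fx=6.5,fy=6.5,interpolation=cv2.INTER_CUBIC))
E
```

```text
time: 6.13
ee_pos: [0.4697, -0.2592, 0.091]
orientation: [0.529, -0.527, -0.47, 0.47]
force: [-0.6, 0.1, -3.6]
grip_width: 0.0359
time: 6.55
ee_pos: [0.4704, -0.2596, 0.0823]
orientation: [0.528, -0.528, -0.47, 0.47]
force: [-0.0, 0.3, -2.9]
grip_width: 0.0361
6.55 [ 0.4704 -0.2596  0.0823] [-0.0323  0.3247 -2.8857] 0.036084866421893305 83.35682591606569
```

View pics/s6c.png

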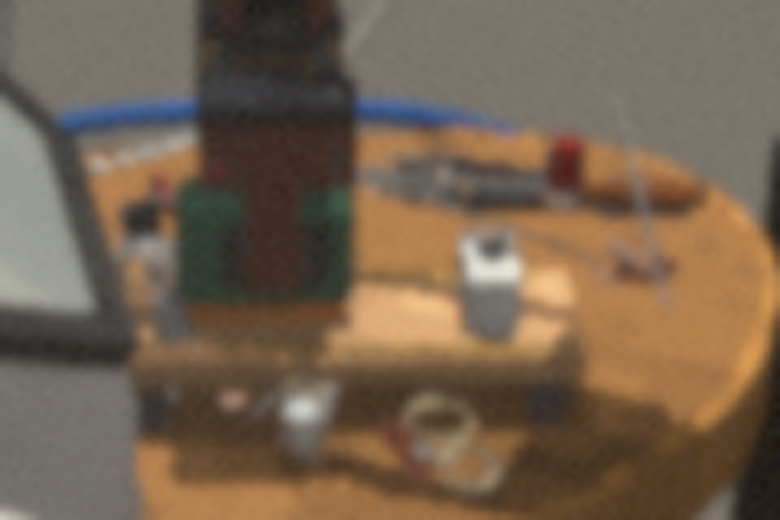

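Side crop: case standing just above the board, nose right of the plate (crop (170,300)), no contact force. Lower 3 mm, then draw back slowly.

```bash
python3 -m handwheel '[{"dp":[0,0.0015,0],"twist":[0,0,0],"jaw":-0.5},{"dp":[0,0.0015,0],"twist":[0,0,0],"jaw":-0.5},{"dp":[0,0,0],"twist":[0,0,0],"jaw":-0.5},{"dp":[0,0,0.003],"twist":[0,0,0],"jaw":-0.5},{"dp":[0,0,0.003],"twist":[0,0,0],"jaw":-0.5}]'
python3 -m handwheel '[{"dp":[0,0,0.003],"twist":[0,0,0],"jaw":-0.5},{"dp":[0,0,0.003],"twist":[0,0,0],"jaw":-0.5},{"dp":[0,0,0.003],"twist":[0,0,0],"jaw":-0.5},{"dp":[0,0,0],"twist":[0,0,0],"jaw":-0.5},{"dp":[0,0,0],"twist":[0,0,0],"jaw":-0.5}]'
python3 -c "
from h import *
o=bot.observe();print(o['time'],o['ee_pos'],o['force'],o['moment'])"
```

```text
time: 7.02
ee_pos: [0.4643, -0.2589, 0.0796]
orientation: [0.528, -0.528, -0.47, 0.47]
force: [-0.4, 0.2, -2.6]
grip_width: 0.0357
time: 7.43
ee_pos: [0.4557, -0.258, 0.0798]
orientation: [-0.528, 0.528, 0.47, -0.47]
force: [3.1, -0.6, -4.6]
grip_width: 0.0359
7.4333 [ 0.4557 -0.258   0.0798] [ 3.1391 -0.6102 -4.6135] [-0.0692 -0.3916  0.0066]
```

Force +3.1 N along +x: hooked and drawing. Continue back gently.

```bash
python3 -m handwheel '[{"dp":[0,0,0.004],"twist":[0,0,0],"jaw":-0.5},{"dp":[0,0,0.004],"twist":[0,0,0],"jaw":-0.5},{"dp":[0,0,0.004],"twist":[0,0,0],"jaw":-0.5},{"dp":[0,0,0.004],"twist":[0,0,0],"jaw":-0.5},{"dp":[0,0,0],"twist":[0,0,0],"jaw":-0.5}]'
python3 -m handwheel '[{"dp":[0,0,0.003],"twist":[0,0,0],"jaw":-0.5},{"dp":[0,0,0.002],"twist":[0,0,0],"jaw":-0.5},{"dp":[0,0,0],"twist":[0,0,0],"jaw":-0.5},{"dp":[0,0,0],"twist":[0,0,0],"jaw":-0.5}]'
python3 - <<'E'
from h import *
import pickle
o=bot.observe();r=R(o["orientation"]);print(o["time"],o["ee_pos"],o["force"],o["grip_width"],np.degrees(np.arctan2(r[1,0],r[0,0])))
m=cam("wrist");im=bot.camera("wrist")[:,:,::-1];cv2.imwrite("pics/w7.png",im);pickle.dump(m,open("w7.pkl","wb"))
a=cv2.resize(im[120:280,240:420],None,fx=4,fy=4,interpolation=cv2.INTER_CUBIC);cv2.imwrite("pics/w7c.png",a[:600])
im=bot.camera("side")[:,:,::-1];cv2.imwrite("pics/s7c.png",cv2.resize(im[145:225,280:400],None,fx=6.5,fy=6.5,interpolation=cv2.INTER_CUBIC))
E
```

```text
time: 7.85
ee_pos: [0.4391, -0.2561, 0.0798]
orientation: [-0.528, 0.528, 0.47, -0.47]
force: [2.3, -0.7, -3.5]
grip_width: 0.0361
time: 8.18
ee_pos: [0.4347, -0.2555, 0.0798]
orientation: [-0.528, 0.528, 0.47, -0.47]
force: [3.2, -0.4, -3.5]
grip_width: 0.0359
8.1833 [ 0.4347 -0.2555  0.0798] [ 3.2017 -0.4246 -3.486 ] 0.03587454835227339 83.34647316699206
```

View pics/w7.png

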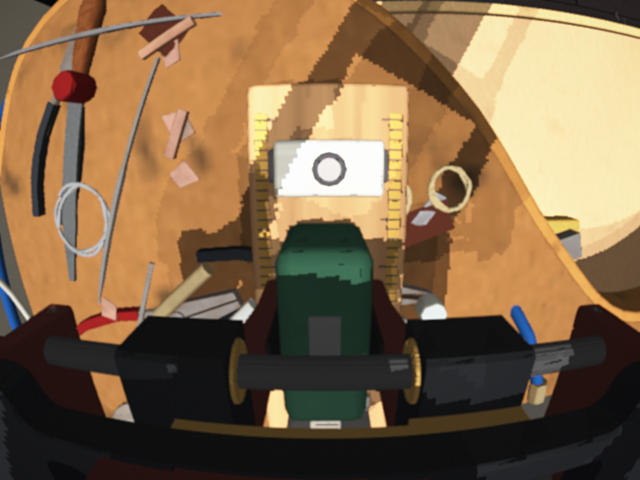

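View pics/s7c.png

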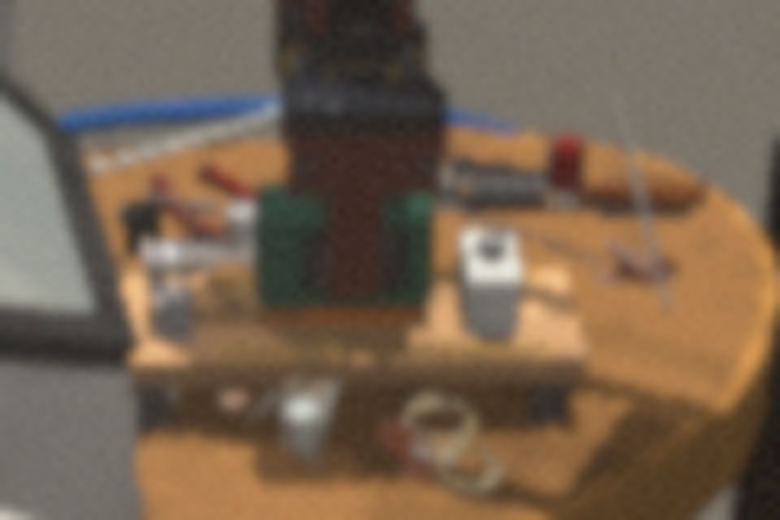

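Side crop: bright blade runs from the plate (150,255) to the case (260,245); case ~30 px crop from the stop. Wrist: stop's front edge row 196, heel top row 225. About 9–10 mm left.

```bash
python3 -m handwheel '[{"dp":[0,0,0.002],"twist":[0,0,0],"jaw":-0.5},{"dp":[0,0,0.002],"twist":[0,0,0],"jaw":-0.5},{"dp":[0,0,0.002],"twist":[0,0,0],"jaw":-0.5},{"dp":[0,0,0.001],"twist":[0,0,0],"jaw":-0.5},{"dp":[0,0,0],"twist":[0,0,0],"jaw":-0.5}]'
python3 -m handwheel '[{"dp":[0,0,0.0005],"twist":[0,0,0],"jaw":-0.5},{"dp":[0,0,0.0005],"twist":[0,0,0],"jaw":-0.5},{"dp":[0,0,0],"twist":[0,0,0],"jaw":-0.5}]'
python3 -m handwheel '[{"dp":[0,0,0.0005],"twist":[0,0,0],"jaw":-0.5},{"dp":[0,0,0.0005],"twist":[0,0,0],"jaw":-0.5},{"dp":[0,0,0],"twist":[0,0,0],"jaw":-0.5}]'
```

```text
time: 8.7
ee_pos: [0.4276, -0.2547, 0.0797]
orientation: [-0.528, 0.528, 0.47, -0.47]
force: [3.5, -1.2, -2.9]
grip_width: 0.0359
time: 8.95
ee_pos: [0.4267, -0.2546, 0.0797]
orientation: [-0.528, 0.528, 0.47, -0.47]
force: [3.9, -1.1, -3.7]
grip_width: 0.0356
time: 9.2
ee_pos: [0.4258, -0.2545, 0.0797]
orientation: [-0.528, 0.528, 0.47, -0.47]
force: [4.7, -0.8, -2.4]
grip_width: 0.0363
```

```bash
python3 -m handwheel '[{"dp":[0,0,0.0005],"twist":[0,0,0],"jaw":-0.5},{"dp":[0,0,0],"twist":[0,0,0],"jaw":-0.5},{"dp":[0,0,0],"twist":[0,0,0],"jaw":-0.5}]'
python3 -c "
from h import *
im=bot.camera('wrist')[:,:,::-1];cv2.imwrite('pics/w8c.png',cv2.resize(im[130:280,240:420],None,fx=4,fy=4,interpolation=cv2.INTER_CUBIC))
for i in range(1):
  o=bot.observe();print(o['time'],o['ee_pos'],o['force'])"
```

```text
time: 9.45
ee_pos: [0.4253, -0.2544, 0.0797]
orientation: [-0.528, 0.528, 0.47, -0.47]
force: [3.9, -1.7, -2.4]
grip_width: 0.0361
9.5 [ 0.4253 -0.2544  0.0797] [ 3.2421 -2.1556 -2.9631]
```

View pics/w8c.png

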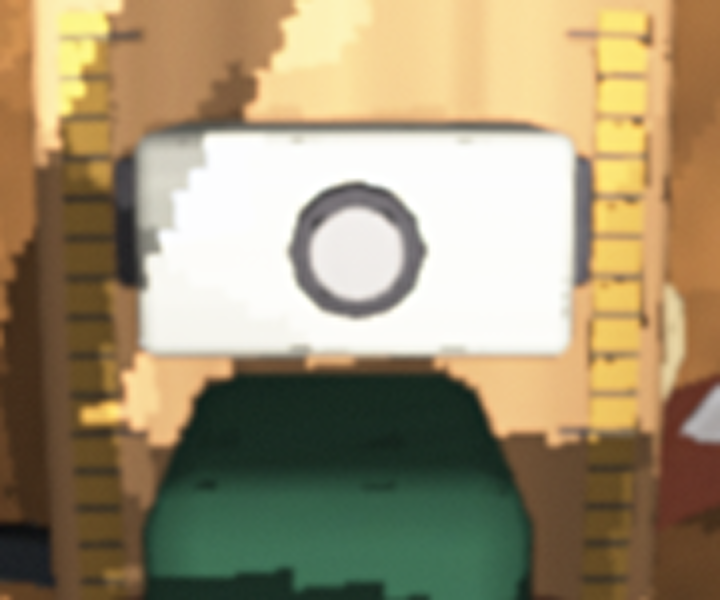

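Wrist crop: stop's front edge at crop row 355, heel's lower edge at row 375; still a small gap. Compute it.

Run:
```python
from h import *
m=cam("wrist");f=lambda x,y,z:onz(m,[[x/4+240,y/4+130]],z)[0]
a=np.array([np.cos(np.radians(-6.6)),np.sin(np.radians(-6.6)),0])
s=f(350,355,.07);h=f(345,376,.048);t=f(340,482,.096)
print(s,h,t,(h-s)@a,(t-s)@a,f(140,355,.07)-f(572,355,.07))
p=bot.observe()["ee_pos"];print((p-s)@a-.041)
```

```text
[ 0.3837 -0.2501  0.07  ] [ 0.3906 -0.2513  0.048 ] [ 0.3898 -0.2519  0.096 ] 0.006942657962645139 0.006290048421613423 [-0.0052 -0.0452  0.    ]
0.0007694385787960639
```

```bash
python3 -m handwheel '[{"dp":[0,0,0.0005],"twist":[0,0,0],"jaw":-0.5},{"dp":[0,0,0.0005],"twist":[0,0,0],"jaw":-0.5},{"dp":[0,0,0],"twist":[0,0,0],"jaw":-0.5}]'
python3 -m handwheel '[{"dp":[0,0,0.0005],"twist":[0,0,0],"jaw":-0.5},{"dp":[0,0,0],"twist":[0,0,0],"jaw":-0.5}]'
python3 -m handwheel '[{"dp":[0,0,0.0005],"twist":[0,0,0],"jaw":-0.5},{"dp":[0,0,0],"twist":[0,0,0],"jaw":-0.5}]'
```

```text
time: 9.75
ee_pos: [0.4242, -0.2543, 0.0797]
orientation: [-0.528, 0.528, 0.47, -0.47]
force: [3.4, -1.5, -2.4]
grip_width: 0.0361
time: 9.92
ee_pos: [0.4238, -0.2542, 0.0797]
orientation: [-0.528, 0.528, 0.47, -0.47]
force: [3.9, -1.6, -2.4]
grip_width: 0.0359
time: 10.08
ee_pos: [0.4232, -0.2542, 0.0797]
orientation: [-0.528, 0.528, 0.47, -0.47]
force: [3.8, -2.2, -3.3]
grip_width: 0.0358
```

```bash
for i in 1; do python3 -m handwheel '[{"dp":[0,0,0.0005],"twist":[0,0,0],"jaw":-0.5},{"dp":[0,0,0],"twist":[0,0,0],"jaw":-0.5}]'; done
python3 -m handwheel '[{"dp":[0,0,0.0005],"twist":[0,0,0],"jaw":-0.5},{"dp":[0,0,0],"twist":[0,0,0],"jaw":-0.5}]'
python3 -m handwheel '[{"dp":[0,0,0.0005],"twist":[0,0,0],"jaw":-0.5},{"dp":[0,0,0],"twist":[0,0,0],"jaw":-0.5}]'
```

```text
time: 10.25
ee_pos: [0.4228, -0.2541, 0.0797]
orientation: [-0.528, 0.528, 0.47, -0.47]
force: [3.4, -1.7, -3.0]
grip_width: 0.0357
time: 10.42
ee_pos: [0.4223, -0.254, 0.0797]
orientation: [-0.528, 0.528, 0.47, -0.47]
force: [3.3, -0.9, -3.7]
grip_width: 0.0357
time: 10.58
ee_pos: [0.4217, -0.254, 0.0797]
orientation: [-0.528, 0.528, 0.47, -0.47]
force: [3.6, -2.0, -2.5]
grip_width: 0.0359
```

```bash
python3 -m handwheel '[{"dp":[0,0,0.0005],"twist":[0,0,0],"jaw":-0.5},{"dp":[0,0,0],"twist":[0,0,0],"jaw":-0.5}]'
python3 -m handwheel '[{"dp":[0,0,0.0005],"twist":[0,0,0],"jaw":-0.5},{"dp":[0,0,0],"twist":[0,0,0],"jaw":-0.5}]'
python3 -m handwheel '[{"dp":[0,0,0.0005],"twist":[0,0,0],"jaw":-0.5},{"dp":[0,0,0],"twist":[0,0,0],"jaw":-0.5}]'
python3 - <<'E'
from h import *
o=bot.observe();m=cam("wrist");im=bot.camera('wrist')[:,:,::-1];cv2.imwrite('pics/w9c.png',cv2.resize(im[130:280,240:420],None,fx=4,fy=4,interpolation=cv2.INTER_CUBIC))
im=bot.camera("side")[:,:,::-1];cv2.imwrite("pics/s9c.png",cv2.resize(im[145:225,280:400],None,fx=6.5,fy=6.5,interpolation=cv2.INTER_CUBIC))
E
```

```text
time: 10.75
ee_pos: [0.4213, -0.2539, 0.0796]
orientation: [-0.528, 0.528, 0.47, -0.47]
force: [3.8, -1.8, -1.8]
grip_width: 0.0359
time: 10.92
ee_pos: [0.4208, -0.2539, 0.0797]
orientation: [-0.528, 0.528, 0.47, -0.47]
force: [3.8, -1.6, -3.0]
grip_width: 0.036
time: 11.08
ee_pos: [0.4205, -0.2538, 0.0797]
orientation: [-0.528, 0.528, 0.47, -0.47]
force: [4.5, -2.3, -3.4]
grip_width: 0.0358
```

View pics/w9c.png

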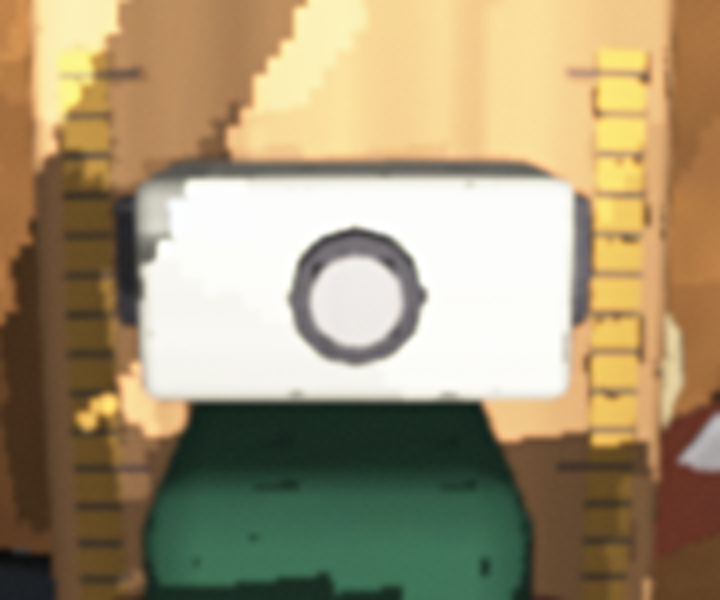

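View pics/s9c.png

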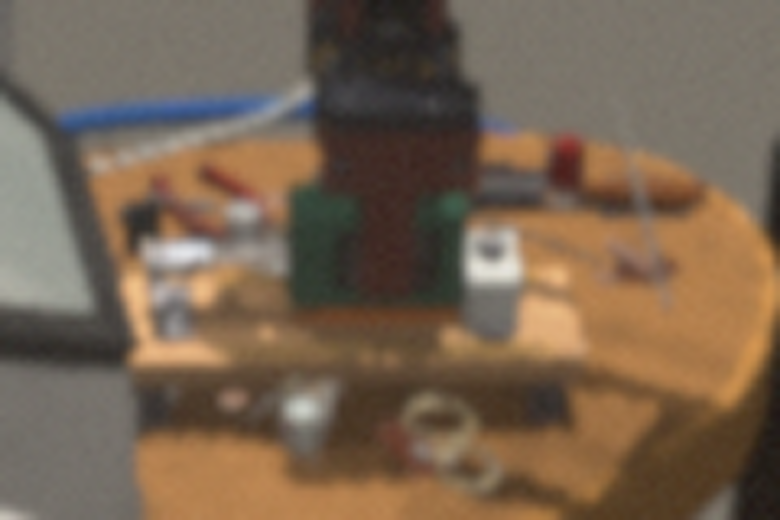

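Wrist crop: heel's lower edge (row 403) now meets the stop's front edge (row 400) in projection; side crop: case at (465,240) just at the stop. Nearly touching; 0.5 mm steps on.

```bash
python3 -m handwheel '[{"dp":[0,0,0.0005],"twist":[0,0,0],"jaw":-0.5},{"dp":[0,0,0],"twist":[0,0,0],"jaw":-0.5}]'
python3 -m handwheel '[{"dp":[0,0,0.0005],"twist":[0,0,0],"jaw":-0.5},{"dp":[0,0,0],"twist":[0,0,0],"jaw":-0.5}]'
```

```text
time: 11.35
ee_pos: [0.4205, -0.2539, 0.0797]
orientation: [-0.528, 0.529, 0.471, -0.47]
force: [7.4, -2.0, -4.1]
grip_width: 0.0359
time: 11.52
ee_pos: [0.4205, -0.2538, 0.0798]
orientation: [-0.527, 0.529, 0.471, -0.47]
force: [9.8, -1.8, -5.1]
grip_width: 0.0358
```

Heel is on the stop (about 5–6 N beyond the spring). Now press down slowly.

```bash
python3 -m handwheel '[{"dp":[0,0.0007,0],"twist":[0,0,0],"jaw":-0.5},{"dp":[0,0.0007,0],"twist":[0,0,0],"jaw":-0.5},{"dp":[0,0,0],"twist":[0,0,0],"jaw":-0.5}]'
python3 -m handwheel '[{"dp":[0,0.0005,0],"twist":[0,0,0],"jaw":-0.5},{"dp":[0,0.0005,0],"twist":[0,0,0],"jaw":-0.5},{"dp":[0,0,0],"twist":[0,0,0],"jaw":-0.5}]'
```

```text
time: 11.77
ee_pos: [0.4204, -0.2538, 0.0791]
orientation: [-0.527, 0.529, 0.471, -0.47]
force: [6.9, -2.1, -1.6]
grip_width: 0.0354
time: 12.02
ee_pos: [0.4205, -0.2538, 0.0784]
orientation: [-0.527, 0.529, 0.471, -0.47]
force: [6.5, -1.5, -0.6]
grip_width: 0.0362
```

```bash
python3 -m handwheel '[{"dp":[0,0.0005,0],"twist":[0,0,0],"jaw":-0.5},{"dp":[0,0.0005,0],"twist":[0,0,0],"jaw":-0.5},{"dp":[0,0,0],"twist":[0,0,0],"jaw":-0.5}]'
```

```text
time: 12.27
ee_pos: [0.4205, -0.2537, 0.0774]
orientation: [-0.527, 0.529, 0.471, -0.47]
force: [5.8, -0.6, 0.1]
grip_width: 0.0357
```

```bash
python3 -m handwheel '[{"dp":[0,0.0005,0.0004],"twist":[0,0,0],"jaw":-0.5},{"dp":[0,0.0005,0],"twist":[0,0,0],"jaw":-0.5},{"dp":[0,0,0],"twist":[0,0,0],"jaw":-0.5}]'
```

```text
time: 12.52
ee_pos: [0.4205, -0.2538, 0.0768]
orientation: [-0.527, 0.529, 0.471, -0.469]
force: [6.8, -1.2, 0.6]
grip_width: 0.0357
```

```bash
python3 -m handwheel '[{"dp":[0,0.0005,0.0003],"twist":[0,0,0],"jaw":-0.5},{"dp":[0,0.0005,0],"twist":[0,0,0],"jaw":-0.5},{"dp":[0,0,0],"twist":[0,0,0],"jaw":-0.5}]'
```

```text
time: 12.77
ee_pos: [0.4205, -0.2538, 0.0767]
orientation: [-0.526, 0.53, 0.471, -0.469]
force: [6.5, 0.1, 5.3]
grip_width: 0.0357
```

Sole is on the board (TCP z 0.0767, ~8 N). Carry on; brake end expected at about 0.0727.

```bash
python3 -m handwheel '[{"dp":[0,0.0005,0],"twist":[0,0,0],"jaw":-0.5},{"dp":[0,0.0005,0],"twist":[0,0,0],"jaw":-0.5},{"dp":[0,0,0],"twist":[0,0,0],"jaw":-0.5}]'
```

```text
time: 13.02
ee_pos: [0.4205, -0.2538, 0.0762]
orientation: [-0.526, 0.53, 0.471, -0.469]
force: [5.9, 1.4, 7.6]
grip_width: 0.0355
```

```bash
python3 -m handwheel '[{"dp":[0,0.0005,0.0002],"twist":[0,0,0],"jaw":-0.5},{"dp":[0,0.0005,0],"twist":[0,0,0],"jaw":-0.5},{"dp":[0,0,0],"twist":[0,0,0],"jaw":-0.5}]'
```

```text
time: 13.27
ee_pos: [0.4205, -0.2538, 0.0755]
orientation: [-0.526, 0.53, 0.472, -0.469]
force: [5.7, 1.5, 8.8]
grip_width: 0.0361
```

```bash
python3 -m handwheel '[{"dp":[0,0.0005,0],"twist":[0,0,0],"jaw":-0.5},{"dp":[0,0.0005,0],"twist":[0,0,0],"jaw":-0.5},{"dp":[0,0,0],"twist":[0,0,0],"jaw":-0.5}]'
```

```text
time: 13.52
ee_pos: [0.4205, -0.2538, 0.0745]
orientation: [-0.526, 0.53, 0.472, -0.469]
force: [5.7, 1.3, 8.1]
grip_width: 0.0357
```

```bash
python3 -m handwheel '[{"dp":[0,0.0005,0.0003],"twist":[0,0,0],"jaw":-0.5},{"dp":[0,0.0005,0],"twist":[0,0,0],"jaw":-0.5},{"dp":[0,0,0],"twist":[0,0,0],"jaw":-0.5}]'
```

```text
time: 13.77
ee_pos: [0.4205, -0.2538, 0.074]
orientation: [-0.526, 0.53, 0.472, -0.469]
force: [6.1, 1.8, 10.1]
grip_width: 0.0359
```

```bash
python3 -m handwheel '[{"dp":[0,0.0005,0.0002],"twist":[0,0,0],"jaw":-0.5},{"dp":[0,0.0005,0],"twist":[0,0,0],"jaw":-0.5},{"dp":[0,0,0],"twist":[0,0,0],"jaw":-0.5}]'
```

```text
time: 14.02
ee_pos: [0.4205, -0.2538, 0.0733]
orientation: [-0.526, 0.53, 0.472, -0.469]
force: [6.6, 2.5, 11.4]
grip_width: 0.0356
```

```bash
python3 -m handwheel '[{"dp":[0,0.0004,0],"twist":[0,0,0],"jaw":-0.5},{"dp":[0,0.0003,0],"twist":[0,0,0],"jaw":-0.5},{"dp":[0,0,0],"twist":[0,0,0],"jaw":-0.5}]'
```

```text
time: 14.27
ee_pos: [0.4205, -0.2538, 0.0728]
orientation: [-0.526, 0.53, 0.472, -0.469]
force: [6.4, 2.8, 12.5]
grip_width: 0.0356
```

```bash
python3 -m handwheel '[{"dp":[0,0.0004,0],"twist":[0,0,0],"jaw":-0.5},{"dp":[0,0.0002,0],"twist":[0,0,0],"jaw":-0.5},{"dp":[0,0,0],"twist":[0,0,0],"jaw":-0.5}]'
```

```text
time: 14.52
ee_pos: [0.4205, -0.2538, 0.0726]
orientation: [-0.526, 0.53, 0.472, -0.469]
force: [5.5, 3.4, 14.5]
grip_width: 0.0359
```

```bash
python3 -m handwheel '[{"dp":[0,0.0003,0],"twist":[0,0,0],"jaw":-0.5},{"dp":[0,0,0],"twist":[0,0,0],"jaw":-0.5},{"dp":[0,0,0],"twist":[0,0,0],"jaw":-0.5}]'; python3 -c "
from h import *
o=bot.observe();r=R(o['orientation']);print(r,o['force'],o['moment'])"
```

```text
time: 14.77
ee_pos: [0.4205, -0.2538, 0.0726]
orientation: [-0.526, 0.53, 0.472, -0.469]
force: [4.4, 4.1, 16.6]
grip_width: 0.0355
[[ 0.1147  0.0075 -0.9934]
 [ 0.9934 -0.0023  0.1147]
 [-0.0014 -1.     -0.0077]] [ 4.4353  4.0568 16.5889] [ 0.7394 -0.524   0.011 ]
```

Case stopped going down (z 0.0726, travel ≈ 4.1 mm) while the force climbs to ≈19 N: brake home. Hold, look, then relieve most of the pressure and open.

```bash
python3 -m handwheel '[{"dp":[0,0,0],"twist":[0,0,0],"jaw":-0.5},{"dp":[0,0,0],"twist":[0,0,0],"jaw":-0.5},{"dp":[0,-0.0004,0],"twist":[0,0,0],"jaw":-0.5},{"dp":[0,-0.0004,0],"twist":[0,0,0],"jaw":-0.5},{"dp":[0,0,0],"twist":[0,0,0],"jaw":-0.5}]'
python3 - <<'E'
from h import *
o=bot.observe();print(o["force"],o["ee_pos"])
m=cam("wrist");im=bot.camera('wrist')[:,:,::-1];cv2.imwrite('pics/w10c.png',cv2.resize(im[130:280,240:420],None,fx=4,fy=4,interpolation=cv2.INTER_CUBIC))
im=bot.camera("side")[:,:,::-1];cv2.imwrite("pics/s10c.png",cv2.resize(im[145:225,280:400],None,fx=6.5,fy=6.5,interpolation=cv2.INTER_CUBIC))
E
```

```text
time: 15.18
ee_pos: [0.4205, -0.2538, 0.0727]
orientation: [-0.526, 0.53, 0.472, -0.469]
force: [6.5, 1.6, 12.3]
grip_width: 0.0356
[ 6.5312  1.6003 12.3394] [ 0.4205 -0.2538  0.0727]
```

View pics/w10c.png

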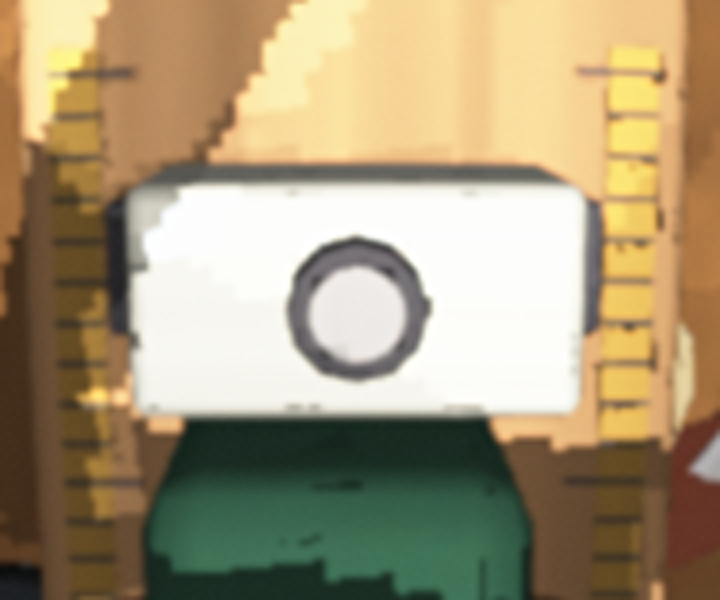

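View pics/s10c.png

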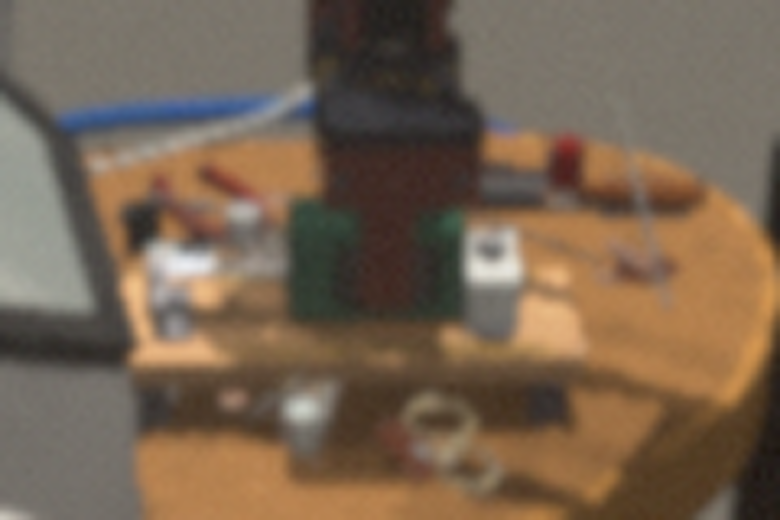

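Side crop: the orange strip beneath the case has vanished (case bottom at row 318 flush on the board), heel at the stop (465,250), blade on the plate at (170,255). Relieve and open.

```bash
python3 -m handwheel '[{"dp":[0,-0.0004,0],"twist":[0,0,0],"jaw":-0.5},{"dp":[0,-0.0004,0],"twist":[0,0,0],"jaw":-0.5},{"dp":[0,-0.0003,0],"twist":[0,0,0],"jaw":-0.5},{"dp":[0,0,0],"twist":[0,0,0],"jaw":-0.5}]'
```

```text
time: 15.62
ee_pos: [0.4205, -0.2538, 0.0727]
orientation: [-0.526, 0.53, 0.472, -0.469]
force: [9.1, 0.9, 6.9]
grip_width: 0.0356
```

```bash
python3 -m handwheel '[{"dp":[0,0,0],"twist":[0,0,0],"jaw":0.4},{"dp":[0,0,0],"twist":[0,0,0],"jaw":0.4},{"dp":[0,0,0],"twist":[0,0,0],"jaw":0.4},{"dp":[0,0,0],"twist":[0,0,0],"jaw":0.4},{"dp":[0,0,0],"twist":[0,0,0],"jaw":0.4}]'
python3 -m handwheel '[{"dp":[0,0,0],"twist":[0,0,0],"jaw":0.4},{"dp":[0,0,0],"twist":[0,0,0],"jaw":0.4},{"dp":[0,0,0],"twist":[0,0,0],"jaw":0.4}]'
```

```text
time: 16.03
ee_pos: [0.4174, -0.2533, 0.0689]
orientation: [0.529, -0.528, -0.47, 0.47]
force: [-0.6, 0.3, -0.0]
grip_width: 0.0607
time: 16.28
ee_pos: [0.4178, -0.2535, 0.0694]
orientation: [0.528, -0.528, -0.47, 0.47]
force: [-0.2, -0.1, 0.0]
grip_width: 0.0614
```

```bash
python3 -m handwheel '[{"dp":[0,-0.01,0],"twist":[0,0,0],"jaw":0.4},{"dp":[0,-0.025,0],"twist":[0,0,0],"jaw":0.4},{"dp":[0,-0.035,0],"twist":[0,0,0],"jaw":0.4},{"dp":[0,-0.035,0],"twist":[0,0,0],"jaw":0.4},{"dp":[0,-0.015,0],"twist":[0,0,0],"jaw":0.4}]'
python3 -m handwheel '[{"dp":[0.02,0,0],"twist":[0,0,0],"jaw":0.4},{"dp":[0.035,0,0],"twist":[0,0,0],"jaw":0.4},{"dp":[0.035,0,0],"twist":[0,0,0],"jaw":0.4},{"dp":[0.03,0,0],"twist":[0,0,0],"jaw":0.4},{"dp":[0.0,0,0],"twist":[0,0,0],"jaw":0.4}]'
python3 - <<'E'
from h import *
o=bot.observe();print(o["force"],o["ee_pos"],o["time"])
im=bot.camera("side")[:,:,::-1];cv2.imwrite("pics/s11c.png",cv2.resize(im[145:225,280:400],None,fx=6.5,fy=6.5,interpolation=cv2.INTER_CUBIC))
im=bot.camera("top")[:,:,::-1];cv2.imwrite("pics/t11.png",im)
im=bot.camera("wrist")[:,:,::-1];cv2.imwrite("pics/w11.png",im)
E
```

```text
time: 16.7
ee_pos: [0.4189, -0.2542, 0.1957]
orientation: [-0.526, 0.531, 0.471, -0.47]
force: [0.9, -1.1, 0.9]
grip_width: 0.0617
time: 17.12
ee_pos: [0.4323, -0.1303, 0.1909]
orientation: [-0.527, 0.527, 0.472, -0.471]
force: [0.3, 0.4, -0.0]
grip_width: 0.0618
[ 0.3118  0.4459 -0.0215] [ 0.4323 -0.1303  0.1909] 17.1167
```

View pics/s11c.png

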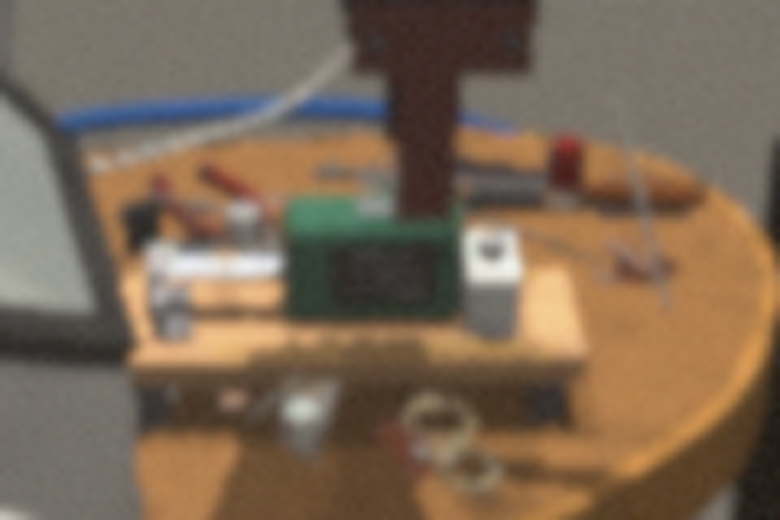

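View pics/t11.png

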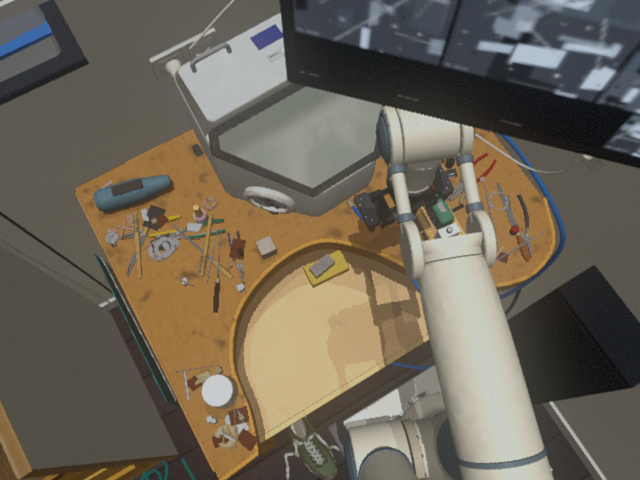

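View pics/w11.png

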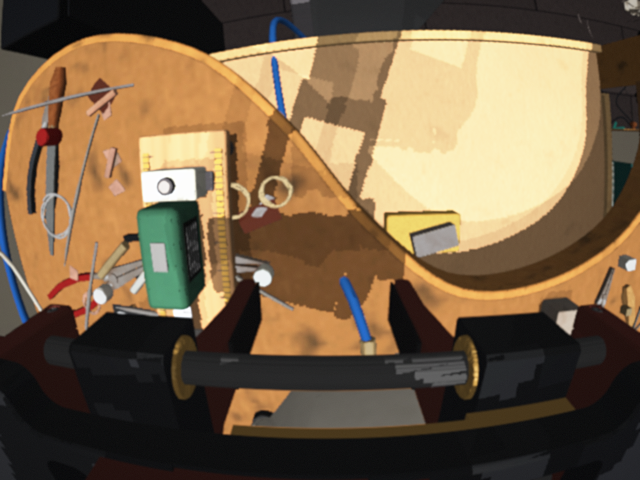

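Side crop: rule stands flush on the board with heel at the stop (465,260), drawn blade (175–285, row 263) reaching over the plate; wrist view: rule (170,255) in line with the board, stop at its heel; cabinet, canister, cube unmoved. Hand in.

```bash
python3 -m handwheel '[{"dp":[0,0,0],"twist":[0,0,0],"jaw":0.4},{"dp":[0,0,0],"twist":[0,0,0],"jaw":0.4}]'; python3 -c "
from station import bot
print(bot.sign_off())"
```

```text
time: 17.43
ee_pos: [0.4317, -0.1354, 0.1896]
orientation: [-0.529, 0.529, 0.47, -0.47]
force: [-0.8, 0.0, 0.1]
grip_width: 0.0616
the job is handed in; nothing more can be done
None
```

I picked up the rule, hooked the tab over the far side of the edge plate and drew the case back to the stop. I then pressed it down to lock the brake, let go, and handed the job in at 17.4 s. No verdict was reported.

**Hook and heel:** the spring pulled with about 3 N as soon as the hook caught. The heel met the stop with about 5–6 N (limit 20 N), before I pressed down.

**Brake:** the case sank about 4.1 mm from first contact, then stopped as the force rose to about 19 N (limit 28 N). The orange strip under the case was no longer visible in the side view.

**Last pictures:** the rule stands in line on the board with its heel at the stop and its blade drawn over the plate. The gripper is clear and reads no load. The canister and the steel cube look unmoved; I did not check the beaker and the bottle separately.

**What disagreed or was not measured:**
- The two camera estimates of the far face differed by about 3 mm.
- The camera estimate of the gap between heel and stop was off by a few mm, so I relied on the force reading for contact.
- I never saw the hook tab behind the plate close up. That it is hooked rests on the pull force and the side view.
- I did not measure blade draw and brake travel directly. They come from the arm's movement and the pictures.

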